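# Feed a top blank round the bent guide track to the lathe stop

## Robot

A 6-joint arm with a two-finger parallel gripper is mounted at the origin on the work surface. World frame = base frame: x ahead of the robot, y to its left, z up, the work surface at z = 0. Lengths are in mm, angles in degrees, forces in N, time in s.
With the tool pointing down it reaches from about 350 to 850 mm from the base axis. Payload 8.1 kg.
Tool frame: the origin (TCP) lies midway between the tips of the shut fingers; the grasp point (between the pads) lies 19 mm behind it (r.grasp_offset is the distance from the TCP to the grasp point, in mm); z points along the fingers, x is the direction in which the jaws open and shut, and the axes are right-handed (so a half turn about z gives the same grasp; the last joint's range is limited). The gripper opens to 85 mm and grips with 20 to 120 N. Pads are 22 mm wide; open, the fingers measure 114 mm over their backs; the gripper's body (76 mm by 85 mm) begins 54 mm behind the grasp point. The pads swing forward as they close: fully open they stand 13 mm farther back than shut.
Start: joints at [-74.851, 7.471, 85.268, -0, 87.261, -4.893], TCP at [205.646, -563.662, 231.292] pointing down, gripper open.
Joint ranges: [-169.43, 169.43], [-51.17, 129.36], [1.28, 143.12], [-76.62, 256.62], [0, 156.53], [-152.29, 152.29]. Speed limits (degrees/s): [136.94, 136.94, 159.86, 180, 180, 180].

## Interface

Orientations are given as [roll, pitch, yaw] about the fixed x, y, z axes, in that order (R = Rz(yaw) Ry(pitch) Rx(roll)).
In Python, from bench import r, optics, hand_in gives the robot as it stands.
- The arm moves only by the shell command python3 -m pendant 'ROWS' [FORCE]. ROWS is JSON, a list of rows, each a list of 5 numbers: the opening, from 0 (shut) to 1 (fully open), then the shift along the tool's x, y, z in mm, then the turn about the tool's z in degrees. A call has 1 to 10 rows; each row shifts and turns the commanded pose from where the row before left it, along the tool's axes as they then stand; what a row does not reach is not made up. A row lasts 1/10 s, in which the tool goes at most 50 mm and 8.59 degrees, less where a joint would pass 70% of its speed; a pose out of reach is approached as far as the arm can. A call with a gripper value outside its range is refused whole. The fingers move at their own pace and stop on an object; FORCE is the grip in N (left out, the last holds). Time passes only in rows, so rows that do not move let the fingers close. It gives the time, the measured TCP pose, the force and the opening at its end, in the units of the state.
- r.sense(): the state, without advancing time (a new reading comes with each control period).
- optics.snapshot(name): name is "scene" or "top" or "wrist"; returns (picture, depth): 420x560x3 uint8, blue, green, red; 420x560 float32, mm along the optical axis (not along the pixel's ray), 0 where there is no reading.
- optics.camera_params(name): a dict with "camera_matrix" (3x3 intrinsics, pixels), "eye" and "orientation" of the camera in the world. Camera axes: x right, y down, z forward; pixel columns grow to the right and rows downward; lengths in mm; the calibration is good to about 2 mm. A picture is of the moment at which its call begins: read the wrist's pose just before it. camera_params takes no time and is no camera call; for the wrist camera it gives the pose at the moment of the call.
- hand_in(): hands the job in, once; it reports no verdict.
Trained networks look in the newest picture that a camera, given by its name, has taken for a name from the list of things; names that differ only in an ending like _2 or _b are one class to them, and where a whole thing is asked for, a point or a joint stands for the part that bears it (a point fixed in the world has none). Each returns a list of dicts, best first, with "score" (0 to 1); they miss things now and then, are a little off and sometimes report something else, mostly with a low value. They report only what shows in the picture. A call takes as long as a camera call. They do not tell look-alikes from the thing itself.
- optics.search_frame(camera, query): "at" ([x, y, z] in mm, in world coordinates, good to about 4 mm: the middle of the surface that is visible of it).
The state is a dict: "time": time; "joint_pos": joint angles; "qd": joint speeds; "joint_efforts": joint torques, N m; "tool_pos": TCP position; "tcp_rot": TCP orientation; "ft_force": force on the tool from outside, world axes, zero at the start; "wrist_torque": the same for the moment, N m; "finger_gap": finger opening in mm.
Only numpy, scipy, OpenCV 4.12 (cv2) and the standard library are available. Lean on these libraries where they do the work, as an engineer would, in place of code of your own. Each camera call takes 0.05 s, during which the arm holds its last target. There are 200 camera calls.

## Task

Stand the turned ash top blank upright in the carrier's cup, then push the carrier by its post along the guide track, round the bend, with the blank still standing in it. Seat it against the stop block with a light steady push of about 8 N for about a second, then let go, leaving it touching the stop. Go gently all the way: never force the carrier with more than 15 N against the stop or 20 N against the track, never lift it out of the track, and leave the other things on the counter alone.

Things in the scene. Friction and masses are not known exactly. Their poses are not given: they have to be found in the camera images.
- blank: Roughed-out ash spinning-top blank, round, 74 mm tall, standing upright on the counter at the robot's right. Origin: centre of its underside, z up its axis. Foot 24 mm diameter, 14 mm tall; belly 46 mm diameter at 24 to 31 mm height; from 43 mm height to the top a plain round spigot 24 mm in diameter, to grip it by. About 70 g.
- track: Guide track fixed to the counter: two bent flat steel bars on edge, 14 mm high, 6 mm thick, 33 mm wide groove between. Origin: on the counter, on the groove's centreline where entry leg and bend meet. Entry leg: along x, from x -115 mm to 0 at y 0. Bend: quarter circle of 70 mm centreline radius about (0, 70 mm). Exit leg: along +y at x 70 mm, from y 70 to 215 mm.
- exit (a point): Point on the counter on the groove's centreline at the open end of the track's exit leg (70, 215 mm in the track's frame). A dark steel stop block, 31 mm wide, 22 mm long, 34 mm high, is clamped across this leg. Its flat striking face looks back down the leg and lies 15 to 65 mm before this point; where exactly differs each time and is not measured. It is rigid and does not give.
- carrier: Loose carrier in the entry leg, 0.3 to 0.6 kg: two round slippery white plastic runners, 30 mm diameter, 64 mm apart, slide in the groove (1.5 mm play each side) under a dark wooden deck 104 by 40 mm with round ends, 20 to 30 mm above the counter. Origin: on the counter under the rear runner's centre; x points to the front runner. Turns a quarter left round the bend; drags 1 to 2 N.
- post (a point): Centre of the top of the carrier's round steel push post: 16 mm diameter, upright over the rear runner's centre, from the deck (30 mm above the counter) to 76 mm. It can be gripped from above; held with a light grip it turns between the fingers.
- cup (a point): Centre of the floor of the carrier's steel cup, over the front runner, 30 mm above the counter. The cup is an open ring on the deck, 12 mm high, inside diameter 30 mm, outside 38 mm; the blank's foot goes in it with 3 mm play each side.
- nose (a point): Foremost point of the carrier's deck, 84 mm ahead of the post's axis and 25 mm high: this is what meets the stop's face.
- live_center: Bystander: steel live center lying in a wooden cradle 110 by 50 mm, about 55 mm high, inside the bend. Origin under its centre, x along it.
- ruler: Bystander: brass ruler 200 by 25 by 4 mm lying flat at the left. Origin under its centre, x along it.
- jar: Bystander: squat open red clay jar, 90 mm across, 75 mm high. Origin under its centre.
- billet: Bystander: square ash billet 48 by 48 by 90 mm, standing. Origin under its centre.
- brush: Bystander: bench brush 160 mm long lying at the left. Origin under it, x along it, handle to -x.
- top: Bystander: finished darker wooden top, 60 mm across and 56 mm high, standing at the left. Origin under its centre.
Mind the look-alikes: they are no part of the job. Leave any purple or yellow look-alike of the carrier alone.

How it is judged (in metres and radians):
On the way, in this order (a step that is already met when the one before it is completed fails the run):
1. the blank stands in the carrier's cup, let go, with the carrier still in the entry leg (horizontal distance between blank and cup below 0.006 m and z of blank in the frame of carrier between 0.024 and 0.034 m and angle between blank's own z axis and vertical below 0.15 rad and contact force between the fingers and blank below 0.2 N and x of post in the frame of track below -0.04 m), for 0.2 s.
2. the carrier, blank still standing in it, has been pushed out of the bend into the exit leg, its post past the middle of the bend (horizontal distance between blank and cup below 0.006 m and z of blank in the frame of carrier between 0.024 and 0.034 m and angle between blank's own z axis and vertical below 0.15 rad and y of nose in the frame of track above 0.125 m and y of post in the frame of track above 0.03 m).
3. the carrier is pressed against the stop with more than 4 N (and no more than 15 N) for 0.5 s (horizontal distance between blank and cup below 0.006 m and z of blank in the frame of carrier between 0.024 and 0.034 m and angle between blank's own z axis and vertical below 0.15 rad and contact force between carrier and stop_face above 4 N), for 0.5 s.
At the end, for the whole second after the job is handed in: The carrier rests flat in the exit leg, its nose within about 2.5 mm of the stop's face (5.5 mm of the middle of its 6 mm thick face plate); the blank stands upright (within 0.15 rad) on the floor of the cup, within 6 mm of its centre; nothing is held (horizontal distance between blank and cup below 0.006 m and z of blank in the frame of carrier between 0.024 and 0.034 m and angle between blank's own z axis and vertical below 0.15 rad and y of post in the frame of track above 0.05 m and horizontal distance between nose and stop_face below 0.0055 m and height (world z) of carrier below 0.003 m and angle between carrier's own z axis and vertical below 0.05 rad and linear speed of carrier below 0.01 m/s and linear speed of blank below 0.02 m/s); the robot touches nothing.
It fails at once if the carrier is forced against the track with more than 20 N (contact force between carrier and track above 20 N).
It fails at once if the carrier is forced against the stop with more than 15 N (contact force between carrier and stop_face above 15 N).
It fails at once if the carrier is lifted more than 8 mm or tipped (height (world z) of carrier above 0.008 m or angle between carrier's own z axis and vertical above 0.2 rad).
It fails at once if the blank is tipped over (angle between blank's own z axis and vertical above 0.6 rad).
It fails at once if a bystander is moved more than 15 mm (distance of any of live_center, ruler, jar, billet, brush, top from where it was at the start of the episode above 0.015 m).
It also fails if it takes over 64 s, if anything falls off the work surface, if the arm or the gripper's body presses on something with over 40 N, if the wrist force passes 120 N, or if a joint passes its speed limit or range.

## Working session

There is one attempt and no reset: what is moved stays moved. The work goes in short steps, Python scripts to look and compute and a shell command to move; the robot and the scene stay as the last step left them, time stands still between calls to the robot, and variables do not carry over. Pictures are saved under pics/ and viewed, about 8 in all and at most 12, crops included, and the job is handed in when it is done.

```bash
ls; mkdir -p pics; python3 - <<'E'
from bench import r, optics
import cv2, numpy as np
for n in ("scene","top"):
    im,d=optics.snapshot(n); cv2.imwrite(f"pics/{n}0.png",im); np.save(f"{n}.npy",d)
    p=optics.camera_params(n); print(n,p)
    for q in ("blank","carrier","post","cup","track","nose","exit"):
        try: print(q,[(round(x["score"],2),np.round(x["at"],0).tolist()) for x in optics.search_frame(n,q)][:4])
        except Exception as e: print(q,e)
print(r.sense(), r.grasp_offset)
E
```

```text
pics
scene {'camera_matrix': array([[430.5623984 ,   0.        , 279.68552685],
       [  0.        , 430.5623984 , 215.19183684],
       [  0.        ,   0.        ,   1.        ]]), 'eye': array([1209.7478144 , -316.4626628 ,  912.28069909]), 'orientation': array([-1.38861035e+02, -9.12628428e-02,  6.56460189e+01])}
blank [(0.87, [497.0, -327.0, 39.0])]
carrier [(0.8, [340.0, 126.0, 27.0]), (0.78, [415.0, -179.0, 26.0]), (0.63, [547.0, -43.0, 32.0]), (0.56, [395.0, -7.0, 24.0])]
post [(0.85, [345.0, 126.0, 27.0]), (0.76, [549.0, -45.0, 29.0]), (0.75, [418.0, -179.0, 28.0]), (0.31, [628.0, 13.0, 9.0])]
cup [(0.97, [419.0, -179.0, 30.0]), (0.89, [394.0, -15.0, 31.0]), (0.83, [341.0, 122.0, 29.0]), (0.57, [546.0, -46.0, 29.0])]
track [(0.68, [627.0, 15.0, 10.0]), (0.63, [550.0, -40.0, 27.0])]
nose [(0.92, [389.0, -13.0, 32.0]), (0.86, [344.0, 126.0, 30.0]), (0.8, [420.0, -177.0, 27.0]), (0.66, [546.0, -39.0, 31.0])]
exit [(0.64, [632.0, 17.0, 6.0])]
top {'camera_matrix': array([[401.88492333,   0.        , 277.97097145],
       [  0.        , 401.88492333, 202.23032211],
       [  0. 
[... 801 characters left out ...]
.0, 29.0])]
{'time': 0.8, 'joint_pos': array([-7.48505290e+01,  7.47096750e+00,  8.52682902e+01,  1.37665391e-03,
        8.72618240e+01, -4.89322215e+00]), 'qd': array([-0.08186791, -0.00677967, -0.09820675,  0.03243627, -0.12326676,
       -0.00669933]), 'joint_efforts': array([ 1.34734270e-03, -5.69266069e+01, -5.00834405e+01,  5.66393464e-05,
        1.20746052e-03,  1.06976478e-05]), 'tool_pos': array([ 205.65924914, -563.6504114 ,  231.28959088]), 'tcp_rot': array([-1.79998538e+02,  9.60470213e-04, -6.99573726e+01]), 'ft_force': array([0.31024408, 0.38000491, 0.60332015]), 'wrist_torque': array([-0.00509592, -0.03746023, -0.00891348]), 'finger_gap': 85.5261059206134} 18.700000000000003
```

View images.

View pics/scene0.png

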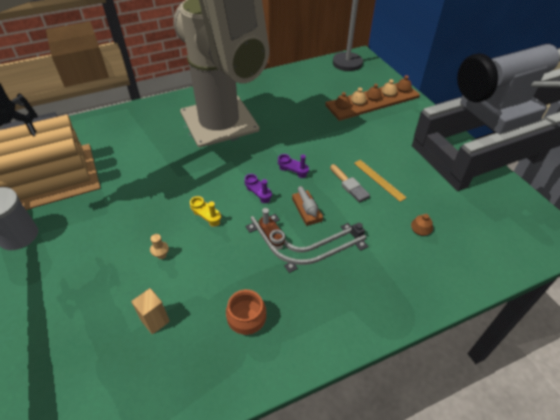

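View pics/top0.png

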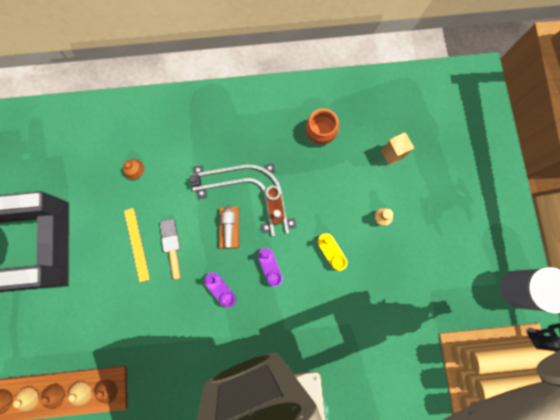

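Candidates: the blank is at scene (159,245) / top (384,216). The billet at (150,310), the finished brown top at (422,224) and the rack of tops are not it. The carrier is the dark wooden one in the track, at scene (270,230) / top (275,205). The purple ones at (258,188) and (293,165) and the yellow at (206,210) are decoys. I'll measure heights from the depth and check the choice in a crop.

```bash
cat > h.py <<'E'
from bench import r, optics
import cv2, numpy as np
from scipy.spatial.transform import Rotation as R
def cloud(n,d,p=None):
    p=p or optics.camera_params(n); K=p["camera_matrix"]
    v,u=np.mgrid[:d.shape[0],:d.shape[1]]
    c=np.dstack([(u-K[0,2])/K[0,0]*d,(v-K[1,2])/K[1,1]*d,d])
    return c@R.from_euler("xyz",p["orientation"],degrees=True).as_matrix().T+p["eye"]
def proj(p,X):
    K=p["camera_matrix"]; c=R.from_euler("xyz",p["orientation"],degrees=True).as_matrix().T@(np.array(X,float)-p["eye"])
    return (K@c/c[2])[:2]
def near(P,xy,rad,z0,z1):
    m=(np.hypot(P[...,0]-xy[0],P[...,1]-xy[1])<rad)&(P[...,2]>z0)&(P[...,2]<z1)
    return P[m]
E
python3 - <<'E'
from h import *
for n in ("top","scene"):
    P=cloud(n,np.load(n+".npy"))
    for nm,xy,rad,z0,z1 in (("blanktop",(485,-320),45,60,90),("post",(545,-40),70,60,90),("counter",(480,-250),20,-20,20),("stop",(620,150),60,25,45)):
        q=near(P,xy,rad,z0,z1); print(n,nm,len(q),np.round(q.mean(0),1) if len(q) else "", np.round(np.ptp(q,axis=0)) if len(q) else "")
p=optics.camera_params("wrist"); print(p)
a=cv2.imread("pics/scene0.png"); a=cv2.resize(a[180:320,110:380],None,fx=2.9,fy=2.9,interpolation=3)
cv2.imwrite("pics/c1.png",a)
E
```

```text
top blanktop 80 [ 480.  -320.6   72.8] [23. 23. 18.]
top post 36 [508.8 -39.4  74.2] [14. 14. 19.]
top counter 165 [ 4.799e+02 -2.500e+02  3.000e-01] [39. 39. 12.]
top stop 89 [629.8 173.1  35.8] [31. 24. 20.]
scene blanktop 88 [ 487.6 -324.5   71.2] [24. 23. 17.]
scene post 47 [516.6 -43.5  71.4] [18. 15. 19.]
scene counter 139 [ 479.9 -250.4   -0. ] [37. 39. 12.]
scene stop 105 [639.  169.6  35.5] [33. 25. 19.]
{'camera_matrix': array([[299.08974455,   0.        , 282.18914962],
       [  0.        , 299.08974455, 208.68571838],
       [  0.        ,   0.        ,   1.        ]]), 'eye': array([ 281.78943089, -536.86075608,  373.43479744]), 'orientation': array([ 1.61506730e+02,  2.48479477e-02, -6.99417712e+01])}
```

View pics/c1.png

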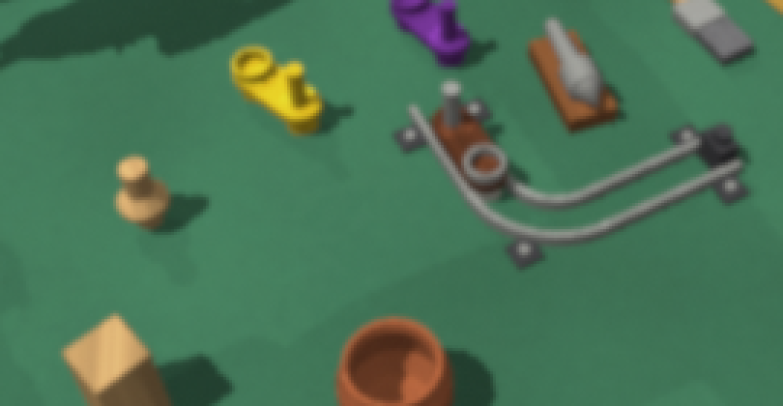

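Chosen in the crop: blank at (145,190), and the dark carrier in the track with its post at (452,100) and cup at (485,165). The stop is at (718,145). The two fixed cameras differ by about 8 mm, so the wrist camera will settle it.

```bash
python3 -m pendant '[[1,-16.5,-43,0,0],[1,-16.5,-43,0,0],[1,-16.5,-43,0,0],[1,-16.5,-43,0,0],[1,-16.5,-43,0,0],[1,-16.5,-43,0,0],[1,-16.5,-43,0,0],[1,-16.5,-43,0,0],[1,0,0,0,0],[1,0,0,0,0]]'
cat > see.py <<'E'
from h import *
def see(name):
    p=optics.camera_params("wrist"); im,d=optics.snapshot("wrist"); cv2.imwrite(f"pics/{name}.png",im); np.savez(name,d=d,K=p["camera_matrix"],e=p["eye"],o=p["orientation"])
    return im,d,p,cloud("wrist",d,p)
E
python3 - <<'E'
from see import *
im,d,p,P=see("w1"); s=r.sense(); print(s["tool_pos"],s["tcp_rot"],p["eye"],p["orientation"])
q=near(P,(484,-322),30,64,85); print(len(q),np.round(q.mean(0),1),np.ptp(q,axis=0), proj(p,q.mean(0)))
q=q[q[:,2]>70];print(cv2.minEnclosingCircle(q[:,:2].astype(np.float32)),q[:,2].mean())
q=near(P,(484,-322),40,20,36);print(cv2.minEnclosingCircle(q[:,:2].astype(np.float32)))
E
```

```text
time: 1.8
tool_pos: [484.2, -320.9, 231.2]
tcp_rot: [180.0, 0.0, -69.8]
ft_force: [0.3, 0.0, 0.1]
finger_gap: 85.3
[ 483.46370057 -321.80788374  231.21639214] [ 1.79969495e+02 -7.37298896e-03 -6.99014928e+01] [ 560.31988859 -293.86221119  373.28715903] [ 1.61485789e+02  2.76245887e-02 -6.97870756e+01]
430 [ 484.8 -325.1   73. ] [23.54129065 23.44267137 11.06466487] [285.37745245 191.46691245]
((483.860107421875, -325.2748718261719), 11.920013427734375) 73.43903374417862
((483.6595458984375, -325.4342041015625), 22.541229248046875)
```

```bash
python3 -m pendant '[[1,3.4,0.5,20,0],[1,0,0,40,0],[1,0,0,40,0],[1,0,0,40,0],[1,0,0,30,0],[1,0,0,18,0],[1,0,0,0,0],[0,0,0,0,0],[0,0,0,0,0],[0,0,0,0,0]]' 30; python3 -m pendant '[[0,0,0,0,0],[0,0,0,0,0],[0,0,0,0,0],[0,0,0,0,0],[0,0,0,0,0]]'
```

```text
time: 2.85
tool_pos: [485.2, -326.3, 45.3]
tcp_rot: [-179.9, -0.2, -70.0]
ft_force: [0.5, -0.6, 0.7]
finger_gap: 43.7
time: 3.35
tool_pos: [485.0, -325.6, 44.5]
tcp_rot: [-180.0, -0.1, -69.9]
ft_force: [-0.3, 0.5, 5.4]
finger_gap: 22.0
```

```bash
python3 -m pendant '[[0,0,0,-20,0],[0,0,0,-45,0],[0,0,0,-45,0],[0,-24,-12,-20,0],[0,-34,-17,0,0],[0,-34,-17,0,0],[0,-34,-17,0,0],[0,-34,-17,0,0],[0,-33,-17,0,0],[0,0,0,0,7]]'; python3 -m pendant '[[0,0,0,0,7],[0,0,0,0,6],[0,0,0,0,0],[0,0,0,0,0]]'
python3 - <<'E'
from see import *
im,d,p,P=see("w2"); s=r.sense(); print(s["tool_pos"],s["tcp_rot"])
np.save("P2",P)
q=near(P,(512,-41),40,66,90); print("post",len(q),np.round(q.mean(0),1),np.ptp(q,axis=0), proj(p,q.mean(0)))
for nm in ("cup","post","track","nose"): print(nm,[(round(x["score"],2),np.round(x["at"]).tolist()) for x in optics.search_frame("wrist",nm)])
E
```

```text
time: 4.35
tool_pos: [509.4, -106.3, 173.1]
tcp_rot: [-180.0, 0.1, -76.8]
ft_force: [-0.3, -0.3, -1.8]
finger_gap: 22.6
time: 4.75
tool_pos: [509.2, -110.5, 173.2]
tcp_rot: [180.0, 0.0, -89.8]
ft_force: [-0.5, 0.9, -0.6]
finger_gap: 22.7
[ 509.15804061 -110.58713066  173.20667206] [ 1.79989628e+02  3.86603470e-03 -8.97924497e+01]
post 344 [513.7 -43.7  74.5] [16.47493898 15.97291051 11.72921586] [201.88137424 203.79317642]
cup [(0.96, [354.0, 134.0, 32.0]), (0.95, [437.0, -175.0, 27.0]), (0.81, [543.0, -43.0, 31.0]), (0.62, [416.0, -8.0, 31.0])]
post [(0.92, [433.0, -172.0, 30.0]), (0.79, [417.0, -3.0, 28.0]), (0.77, [356.0, 130.0, 30.0]), (0.71, [550.0, -42.0, 35.0]), (0.65, [654.0, -356.0, 4.0]), (0.25, [618.0, 2.0, 14.0])]
track [(0.74, [623.0, 4.0, 17.0]), (0.17, [550.0, -46.0, 32.0])]
nose [(0.89, [418.0, -10.0, 28.0]), (0.85, [355.0, 127.0, 32.0]), (0.7, [548.0, -36.0, 29.0]), (0.6, [436.0, -175.0, 30.0])]
```

View pics/w2.png

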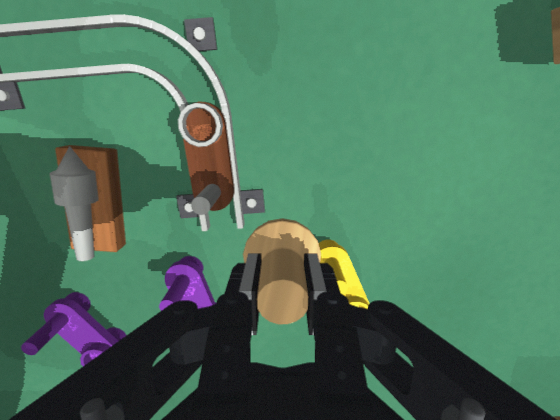

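```bash
cat > fit.py <<'E'
import sys
from h import *
from scipy.optimize import least_squares
z=np.load("w2.npz"); im=cv2.imread("pics/w2.png"); P=np.load("P2.npy")
hsv=cv2.cvtColor(im,cv2.COLOR_BGR2HSV)
# cup ring rim
m=(hsv[...,1]<60)&(hsv[...,2]>120)
q=near(np.where(m[...,None],P,np.nan),(577,-38),35,36,50); print("rim",len(q),q[:,2].mean(),cv2.minEnclosingCircle(q[:,:2].astype(np.float32)),q.mean(0))
f=least_squares(lambda c:np.hypot(q[:,0]-c[0],q[:,1]-c[1])-17,q.mean(0)[:2],loss="soft_l1"); print("cup",f.x,f.cost)
q=near(P,(513.7,-43.7),25,70,90);c=least_squares(lambda c:np.maximum(np.hypot(q[:,0]-c[0],q[:,1]-c[1])-8,0),q.mean(0)[:2]).x;print("post",c,cv2.minEnclosingCircle(q[:,:2].astype(np.float32)))
b=P[m&(P[...,2]>9)&(P[...,2]<20)&(P[...,0]>470)&(P[...,1]>-90)][:,:2]
v=P[...,2]
def cl(t): # signed offset & arc from centreline; t in track frame
    x,y=t.T
    off=np.where(x<0,y,np.where(y>70,70-x,70-np.hypot(x,y-70)))  # + = left/inner
    return off
def tf(a,b): 
    c,s=np.cos(a[2]),np.sin(a[2]); d=b-a[:2]; return np.c_[c*d[:,0]+s*d[:,1],-s*d[:,0]+c*d[:,1]]
g=lambda a:np.clip(np.abs(np.abs(cl(tf(a,b)))-19.5),None,20)
best=min((least_squares(g,[x0,y0,th],loss="soft_l1",x_scale=[1,1,.02]) for x0 in (560,590) for y0 in(-40,-20) for th in (0,.12,.25)),key=lambda f:f.cost)
a=best.x; r_=g(a); print("track",a[:2],np.degrees(a[2]),len(b),np.median(r_),(r_<4).mean())
t=tf(a,b[r_<4]); print("extent",t.min(0),t.max(0))
np.save("track",a)
def w(p): c,s=np.cos(a[2]),np.sin(a[2]); return a[:2]+[c*p[0]-s*p[1],s*p[0]+c*p[1]]
print("exit",w((70,215)),"bendend",w((70,70)))
print("post in track",tf(a,np.array([c,f.x])))
E
python3 fit.py
```

```text
rim 552 41.2414909290475 ((576.3651123046875, -37.826904296875), 18.852397918701172) [577.09728036 -37.86698246  41.24149093]
cup [576.30851515 -38.08242324] 267.23677592704786
post [512.73570793 -42.85215544] ((512.5926513671875, -42.79347229003906), 8.290342330932617)
track [580.70872899 -38.16270878] 4.426631104672223 4190 1.5340477877744156 0.9985680190930788
extent [-112.34065452  -22.10368932] [ 93.13353677 186.8167075 ]
exit [633.90569113 181.59871463] bendend [645.09714644  37.03125173]
post in track [[-68.13219953   0.57086635]
 [ -4.3808913    0.41966533]]
```

The picture shows the cup ring at (199,125), the post top at (202,204) and the blank held between the fingers. The track bars are clear, and the fitted sizes agree (post to cup 63.8 mm, track fit residual about 1.5 mm). Next I hover over the cup and measure the held blank.

```bash
python3 -m pendant '[[0,-36,-33.5,0,0],[0,-36.2,-33.9,0,0],[0,0,0,0,-4],[0,0,0,0,0],[0,0,0,0,0]]'
python3 - <<'E'
from see import *
s=r.sense(); im,d,p,P=see("w3"); t=s["tool_pos"]; print(t,s["tcp_rot"])
for lo,hi,n in ((22,36,"spigot top"),(-24,-10,"belly")):
    q=near(P,t[:2],30,t[2]+lo,t[2]+hi); print(n,len(q),np.round(q.mean(0)-t,1),cv2.minEnclosingCircle(q[:,:2].astype(np.float32)),np.percentile(q[:,2],[5,50,95]))
cv2.imwrite("pics/w3c.png",im[100:400,130:430])
E
```

```text
time: 5.5
tool_pos: [576.3, -38.6, 173.1]
tcp_rot: [180.0, -0.0, -86.0]
ft_force: [-0.1, 0.1, -0.3]
finger_gap: 22.4
[576.27612493 -38.59963763 173.05149552] [ 1.79962118e+02 -7.84940214e-03 -8.60351908e+01]
spigot top 3270 [ 3.3 -0.9 28.6] ((582.1533203125, -39.44232940673828), 24.995586395263672) [196.27465176 201.95961681 206.59405311]
belly 938 [ 14.5   0.3 -12.8] ((576.4317626953125, -39.53939437866211), 22.719209671020508) [155.24586706 160.6679017  162.75242821]
```

View pics/w3c.png

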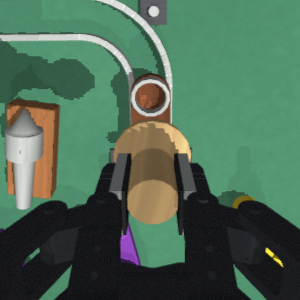

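```bash
python3 -m pendant '[[0,-1,0,20,0],[0,0,0,30,0],[0,0,0,20,0],[0,0,0,10,0],[0,0,0,4,0],[0,0,0,4,0],[0,0,0,3,0],[0,0,0,0,0]]'; python3 -m pendant '[[0,0,0,2,0],[0,0,0,2,0],[0,0,0,0,0]]'
```

```text
time: 6.35
tool_pos: [576.9, -37.4, 82.9]
tcp_rot: [-179.9, -0.0, -86.0]
ft_force: [0.2, 0.5, -1.0]
finger_gap: 22.5
time: 6.65
tool_pos: [576.4, -37.3, 78.1]
tcp_rot: [180.0, 0.0, -86.0]
ft_force: [-0.3, 0.4, -1.6]
finger_gap: 22.8
```

```bash
python3 -m pendant '[[0,0,0,2,0],[0,0,0,1,0],[0,0,0,0,0]]'; python3 -m pendant '[[0,0,0,0.6,0],[0,0,0,0,0]]';
```

```text
time: 6.95
tool_pos: [576.4, -37.3, 75.0]
tcp_rot: [180.0, 0.0, -86.0]
ft_force: [-0.4, 0.2, -0.4]
finger_gap: 22.6
time: 7.15
tool_pos: [576.5, -37.3, 74.6]
tcp_rot: [180.0, 0.0, -86.0]
ft_force: [-0.6, -0.8, -0.5]
finger_gap: 22.6
```

```bash
python3 -m pendant '[[0.35,0,0,0,0],[0.5,0,0,0,0],[0.6,0,0,0,0],[0.6,0,0,0,0],[0.6,0,0,0,0]]'; python3 -m pendant '[[0.6,0,0,-10,0],[0.6,0,0,-25,0],[0.6,0,0,-35,0],[0.6,0,0,-35,0],[0.6,0,0,0,0]]'
python3 - <<'E'
from see import *
s=r.sense(); im,d,p,P=see("w4"); print(s["tool_pos"],s["tcp_rot"],s["finger_gap"])
q=near(P,(576,-38),25,94,112); print("spigot",len(q),cv2.minEnclosingCircle(q[:,:2].astype(np.float32)),np.median(q[:,2]))
q=near(P,(512,-43),30,70,84); print("post",len(q),cv2.minEnclosingCircle(q[:,:2].astype(np.float32)) if len(q) else 0)
q=near(P,(576,-38),35,50,64); print("belly",len(q),cv2.minEnclosingCircle(q[:,:2].astype(np.float32)))
cv2.imwrite("pics/w4c.png",im[:, 80:480])
E
```

```text
time: 7.65
tool_pos: [576.6, -37.3, 74.7]
tcp_rot: [-180.0, -0.0, -86.0]
ft_force: [-0.3, 0.1, 0.3]
finger_gap: 51.4
time: 8.15
tool_pos: [580.2, -37.8, 187.3]
tcp_rot: [-179.4, -0.1, -86.0]
ft_force: [1.4, -0.1, 1.0]
finger_gap: 51.6
[580.1958765  -37.84728883 187.27897351] [-1.79391922e+02 -1.36094559e-01 -8.59551221e+01] 51.625778976254765
spigot 716 ((575.7247924804688, -38.20242691040039), 12.17922592163086) 103.4354125437526
post 238 ((512.7476806640625, -42.7829475402832), 8.425353050231934)
belly 372 ((575.8448486328125, -38.015350341796875), 22.618003845214844)
```

View pics/w4c.png

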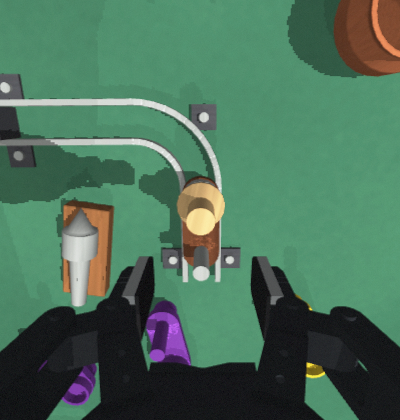

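The blank stands in the cup: its spigot centre is at (575.7,-38.2), within 1 mm of the cup, with its top 103 mm high. In the crop it is at (201,215), and the post is at (201,270), free behind it. Next I'll turn the jaws along the track and cage the post loosely, so only the rear pad pushes and there is no sideways force.

```bash
python3 -m pendant '[[0.3,0,0,0,-8.5],[0.3,0,0,0,-8.5],[0.3,0,0,0,-8.5],[0.3,0,0,0,-8.5],[0.3,0,0,0,-8.5],[0.3,0,0,0,-8.5],[0.3,0,0,0,-8.5],[0.3,0,0,0,-8.5],[0.3,0,0,0,-8.5],[0.3,0,0,0,-8.5]]'; python3 -m pendant '[[0.3,0,0,0,-5.3],[0.3,0,0,0,0],[0.3,0,0,0,0]]'; python3 -c "
from h import *
P=cloud('wrist',np.load('w4.npz')['d'],dict(camera_matrix=np.load('w4.npz')['K'],eye=np.load('w4.npz')['e'],orientation=np.load('w4.npz')['o']))
q=P[(P[...,2]>25)&(P[...,2]<60)&(P[...,0]<570)&(P[...,0]>470)&(P[...,1]>5)&(P[...,1]<130)]; print('livecentre',q.min(0),q.max(0))
s=r.sense();print(s['joint_pos'])"
```

```text
time: 9.2
tool_pos: [575.8, -37.2, 178.6]
tcp_rot: [-180.0, 0.1, -0.6]
ft_force: [-0.2, -0.2, 0.0]
finger_gap: 25.7
time: 9.5
tool_pos: [576.1, -37.3, 179.0]
tcp_rot: [-180.0, 0.1, 4.2]
ft_force: [-0.1, 0.6, 0.1]
finger_gap: 25.6
livecentre [470.02463353  68.71918019  25.04356964] [556.80001022 104.04333186  55.19963569]
[-8.79072554e+00  5.73903119e+00  9.26338178e+01  1.59557951e-03
  8.16950590e+01 -1.29610138e+01]
```

```bash
python3 -m pendant '[[0.3,-32,0.5,0,0],[0.3,-31.6,0.4,0,0],[0.3,0,0,0,0],[0.3,0,0,30,0],[0.3,0,0,30,0],[0.3,0,0,20,0],[0.3,0,0,10,0],[0.3,0,0,0,0],[0.3,0,0,0,0]]'; python3 - <<'E'
from see import *
s=r.sense(); im,d,p,P=see("w5"); print(s["tool_pos"],s["tcp_rot"],s["finger_gap"],s["ft_force"])
cv2.imwrite("pics/w5c.png",im[100:,80:480])
E
```

```text
time: 10.4
tool_pos: [513.9, -43.1, 90.6]
tcp_rot: [180.0, -0.1, 4.3]
ft_force: [0.5, 0.7, 0.0]
finger_gap: 25.5
[513.93428001 -43.13145698  90.60293665] [ 1.79988491e+02 -5.99608674e-02  4.30354307e+00] 25.54779079521521 [0.45467802 0.69458568 0.0196806 ]
```

View pics/w5c.png

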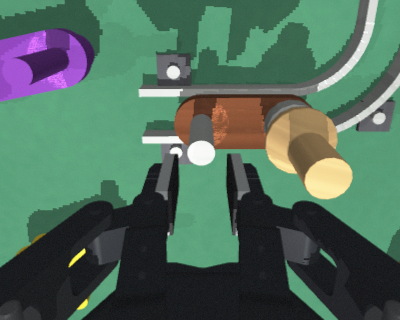

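The post top at (201,153) is centred between the pads at (175) and (232), and the blank is clear of the right finger. Descending.

```bash
python3 -m pendant '[[0.3,-1,0,12,0],[0.3,0,0,12,0],[0.3,0,0,12,0],[0.3,0,0,8,0],[0.3,0,0,2.5,0],[0.3,0,0,0,0],[0.3,0,0,0,0]]'; python3 -m pendant '[[0.3,1,0,0,0],[0.3,1,0,0,0],[0.3,1,0,0,0],[0.3,1,0,0,0],[0.3,1,0,0,0],[0.3,1,0,0,0]]'
```

```text
time: 11.15
tool_pos: [512.5, -43.2, 43.5]
tcp_rot: [180.0, -0.0, 4.3]
ft_force: [1.2, 0.5, 0.7]
finger_gap: 25.9
time: 11.75
tool_pos: [518.2, -42.7, 43.2]
tcp_rot: [-180.0, 0.0, 4.3]
ft_force: [-2.0, 0.1, 1.3]
finger_gap: 25.6
```

Contact is felt at 2 N, which matches the expected drag. Now I'll push gently along the entry leg.

```bash
cat > ck.py <<'E'
from h import *
a=np.load("track.npy"); s=r.sense(); yaw=np.radians(s["tcp_rot"][2]); t=s["tool_pos"][:2]
po=t-4.8*np.array([np.cos(yaw),np.sin(yaw)]); c,q=np.cos(a[2]),np.sin(a[2]); d=po-a[:2]; x,y=c*d[0]+q*d[1],-q*d[0]+c*d[1]
rel=np.degrees(yaw-a[2])
if x<0: off,tan,al=y,0,x
elif y>70: off,tan,al=70-x,90,y
else: tan=np.degrees(np.arctan2(x,70-y)); off=70-np.hypot(x,y-70); al=tan
f=s["ft_force"]; tx=np.array([np.cos(yaw),np.sin(yaw)])
print(f"post {x:.1f},{y:.1f} along {al:.1f} left-off {off:.2f} heading err {rel-tan:.1f} z {s['tool_pos'][2]:.1f} push {-f[:2]@tx:.1f} lat {f[1]*tx[0]-f[0]*tx[1]:.1f} fz {f[2]:.1f} t {s['time']}")
E
python3 -m pendant '[[0.3,1.5,0,0,0],[0.3,2,0,0,0],[0.3,2,0,0,0],[0.3,2,0,0,0],[0.3,2,0,0,0],[0.3,2,0,0,0],[0.3,2,0,0,0],[0.3,2,0,0,0]]' | tail -2; python3 ck.py
```

```text
ft_force: [-0.9, 0.3, -0.8]
finger_gap: 25.6
post -51.8,0.4 along -51.8 left-off 0.36 heading err -0.1 z 43.1 push 0.8 lat 0.4 fz -0.8 t 12.55
```

```bash
python3 -m pendant '[[0.3,2,0,0,0],[0.3,2,0,0,0],[0.3,2,0,0,0],[0.3,2,0,0,0],[0.3,2,0,0,0],[0.3,2,0,0,0],[0.3,2,0,0,0],[0.3,2,0,0,0],[0.3,2,0,0,0],[0.3,2,0,0,0]]' | tail -2; python3 ck.py
python3 - <<'E'
from see import *
im,d,p,P=see("w6"); 
q=near(P,(596,-28),45,94,112); print("spigot",len(q),cv2.minEnclosingCircle(q[:,:2].astype(np.float32)),np.median(q[:,2]))
E
```

```text
ft_force: [-1.5, -0.4, -0.8]
finger_gap: 25.8
post -31.9,0.3 along -31.9 left-off 0.30 heading err -0.1 z 43.2 push 1.6 lat -0.3 fz -0.8 t 13.55
spigot 8139 ((595.0519409179688, -30.231050491333008), 32.200050354003906) 102.34618816268073
```

```bash
python3 -m pendant '[[0.3,2,0,0,0],[0.3,2,0,0,0],[0.3,2,0,0,0],[0.3,2,0,0,0],[0.3,2,0,0,0],[0.3,2,0,0,0],[0.3,2,0,0,0],[0.3,2,0,0,0],[0.3,2,0,0,0],[0.3,2,0,0,0]]' | tail -2; python3 ck.py;  python3 -m pendant '[[0.3,2,0,0,0],[0.3,2,0,0,0],[0.3,2,0,0,0],[0.3,2,0,0,0],[0.3,2,0,0,0]]' | tail -2; python3 ck.py
python3 - <<'E'
from see import *
im,d,p,P=see("w7"); cv2.imwrite("pics/w7c.png",im[60:,80:480])
E
```

```text
ft_force: [-2.1, -1.4, 0.2]
finger_gap: 25.6
post -11.8,0.1 along -11.8 left-off 0.13 heading err -0.1 z 43.2 push 2.2 lat -1.2 fz 0.2 t 14.6
ft_force: [-1.0, -1.0, 0.0]
finger_gap: 25.8
post -1.9,0.2 along -1.9 left-off 0.25 heading err -0.1 z 43.2 push 1.0 lat -0.9 fz 0.0 t 15.1
```

View pics/w7c.png

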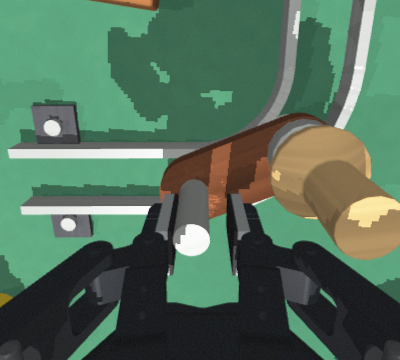

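Good: the carrier is swinging into the bend with its deck angled left. The blank is upright at (330,170) and the post at (192,235) is in the cage. Next come the bend rows, about 2 mm and 1.6° each.

```bash
python3 -m pendant '[[0.3,2,0,0,0],[0.3,1.96,-0.16,0,-1.6],[0.3,1.96,-0.16,0,-1.6],[0.3,1.96,-0.16,0,-1.6],[0.3,1.96,-0.16,0,-1.6],[0.3,1.96,-0.16,0,-1.6],[0.3,1.96,-0.16,0,-1.6],[0.3,1.96,-0.16,0,-1.6],[0.3,1.96,-0.16,0,-1.6]]' | tail -2; python3 ck.py
```

```text
ft_force: [-1.6, -1.4, -0.9]
finger_gap: 25.6
post 15.8,2.0 along 13.1 left-off 0.18 heading err -0.2 z 43.2 push 1.9 lat -0.9 fz -0.9 t 16.05
```

```bash
python3 -m pendant '[[0.3,1.96,-0.16,0,-1.6],[0.3,1.96,-0.16,0,-1.6],[0.3,1.96,-0.16,0,-1.6],[0.3,1.96,-0.16,0,-1.6],[0.3,1.96,-0.16,0,-1.6],[0.3,1.96,-0.16,0,-1.6],[0.3,1.96,-0.16,0,-1.6],[0.3,1.96,-0.16,0,-1.6]]' | tail -2; python3 ck.py
```

```text
ft_force: [-0.6, -2.1, 0.4]
finger_gap: 25.7
post 30.6,7.1 along 25.9 left-off 0.08 heading err -0.3 z 43.2 push 1.6 lat -1.5 fz 0.4 t 16.85
```

Tracking well with low forces.

```bash
for i in 1 ; do python3 -m pendant '[[0.3,1.96,-0.16,0,-1.6],[0.3,1.96,-0.16,0,-1.6],[0.3,1.96,-0.16,0,-1.6],[0.3,1.96,-0.16,0,-1.6],[0.3,1.96,-0.16,0,-1.6],[0.3,1.96,-0.16,0,-1.6],[0.3,1.96,-0.16,0,-1.6],[0.3,1.96,-0.16,0,-1.6],[0.3,1.96,-0.16,0,-1.6],[0.3,1.96,-0.16,0,-1.6]]' | tail -2; python3 ck.py; done
```

```text
ft_force: [-0.8, -0.9, 0.5]
finger_gap: 25.5
post 46.9,18.0 along 42.0 left-off 0.00 heading err -0.4 z 43.2 push 1.2 lat -0.0 fz 0.5 t 17.85
```

```bash
python3 -m pendant '[[0.3,1.96,-0.16,0,-1.6],[0.3,1.96,-0.16,0,-1.6],[0.3,1.96,-0.16,0,-1.6],[0.3,1.96,-0.16,0,-1.6],[0.3,1.96,-0.16,0,-1.6],[0.3,1.96,-0.16,0,-1.6],[0.3,1.96,-0.16,0,-1.6],[0.3,1.96,-0.16,0,-1.6],[0.3,1.96,-0.16,0,-1.6],[0.3,1.96,-0.16,0,-1.6]]' | tail -2; python3 ck.py
python3 - <<'E'
from see import *
im,d,p,P=see("w8"); cv2.imwrite("pics/w8c.png",im[:,80:])
E
```

```text
ft_force: [-0.8, -0.9, 0.7]
finger_gap: 25.6
post 59.5,32.9 along 58.1 left-off -0.09 heading err -0.4 z 43.2 push 1.2 lat 0.3 fz 0.7 t 18.85
```

View pics/w8c.png

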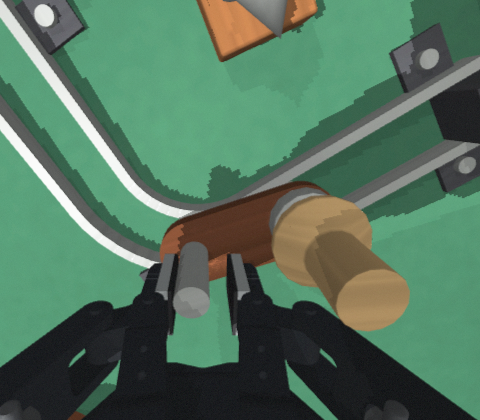

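The carrier is well round the bend, with the blank upright at (320,240) and the stop visible at (455,100). I'll estimate the stop face from this depth image, then continue.

```bash
python3 - <<'E'
from h import *
z=np.load("w8.npz"); P=cloud("wrist",z["d"],dict(camera_matrix=z["K"],eye=z["e"],orientation=z["o"]))
a=np.load("track.npy"); d=P[...,:2]-a[:2]; c,s=np.cos(a[2]),np.sin(a[2]); x=c*d[...,0]+s*d[...,1]; y=-s*d[...,0]+c*d[...,1]
m=(P[...,2]>29)&(P[...,2]<42)&(abs(x-70)<12)&(y>140)&(y<225); print(m.sum(),np.percentile(y[m],[0,2,5,25,50,95]))
E
python3 -m pendant '[[0.3,1.96,-0.16,0,-1.6],[0.3,1.96,-0.16,0,-1.6],[0.3,1.96,-0.16,0,-1.6],[0.3,1.96,-0.16,0,-1.6],[0.3,1.96,-0.16,0,-1.6],[0.3,1.96,-0.16,0,-1.6],[0.3,1.96,-0.16,0,-1.6],[0.3,1.96,-0.16,0,-1.6],[0.3,1.96,-0.16,0,-1.6],[0.3,1.96,-0.16,0,-1.6]]' | tail -2; python3 ck.py
```

```text
96 [192.7495557  192.81737984 193.10418685 193.75223048 194.05848244
 194.75993432]
ft_force: [-0.5, -1.2, 0.9]
finger_gap: 25.4
post 67.5,50.7 along 74.0 left-off -0.25 heading err -0.4 z 43.2 push 1.3 lat 0.3 fz 0.9 t 19.9
```

The face is at about y 193 in the track frame, so contact should come at post y of about 109.

```bash
python3 -m pendant '[[0.3,1.96,-0.16,0,-1.6],[0.3,1.96,-0.16,0,-1.6],[0.3,1.96,-0.16,0,-1.6],[0.3,1.96,-0.16,0,-1.6],[0.3,1.96,-0.16,0,-1.6],[0.3,1.96,-0.16,0,-1.6],[0.3,1.96,-0.16,0,-1.6],[0.3,1.96,-0.16,0,-1.6],[0.3,1.96,-0.16,0,-1.6],[0.3,1.96,-0.16,0,-1.6]]' | tail -2; python3 ck.py; python3 -m pendant '[[0.3,2,0,0,-0.4],[0.3,2,0,0,0],[0.3,2,0,0,0],[0.3,2,0,0,0],[0.3,2,0,0,0],[0.3,2,0,0,0],[0.3,2,0,0,0],[0.3,2,0,0,0]]' | tail -2; python3 ck.py
```

```text
ft_force: [-0.1, -0.7, 0.5]
finger_gap: 25.6
post 70.4,70.0 along 70.0 left-off -0.43 heading err -0.4 z 43.2 push 0.7 lat 0.2 fz 0.5 t 20.9
ft_force: [0.5, -2.5, 0.7]
finger_gap: 25.8
post 70.5,86.0 along 86.0 left-off -0.48 heading err -0.1 z 43.2 push 2.5 lat -0.3 fz 0.7 t 21.7
```

```bash
python3 -m pendant '[[0.3,2,0,0,0],[0.3,2,0,0,0],[0.3,2,0,0,0],[0.3,2,0,0,0],[0.3,2,0,0,0],[0.3,1.5,0,0,0],[0.3,1.5,0,0,0],[0.3,1,0,0,0],[0.3,0.5,0,0,0]]' | tail -2; python3 ck.py; python3 -m pendant '[[0.3,0.5,0,0,0],[0.3,0.5,0,0,0],[0.3,0.5,0,0,0],[0.3,0.5,0,0,0]]' | tail -2; python3 ck.py;
```

```text
ft_force: [-0.9, -1.9, 0.7]
finger_gap: 25.6
post 70.5,100.5 along 100.5 left-off -0.50 heading err -0.1 z 43.2 push 1.8 lat 1.0 fz 0.7 t 22.6
ft_force: [0.3, -1.4, 0.8]
finger_gap: 25.5
post 70.5,102.4 along 102.4 left-off -0.49 heading err -0.1 z 43.2 push 1.4 lat -0.2 fz 0.8 t 23.0
```

```bash
python3 -m pendant '[[0.3,0.5,0,0,0],[0.3,0.5,0,0,0],[0.3,0.5,0,0,0],[0.3,0.5,0,0,0]]' | tail -2; python3 ck.py; python3 -m pendant '[[0.3,0.4,0,0,0],[0.3,0.4,0,0,0],[0.3,0.4,0,0,0]]' | tail -2; python3 ck.py;
```

```text
ft_force: [0.2, -0.9, 0.4]
finger_gap: 25.7
post 70.5,104.4 along 104.4 left-off -0.51 heading err -0.1 z 43.2 push 0.9 lat -0.1 fz 0.4 t 23.4
ft_force: [-0.3, -2.2, 0.8]
finger_gap: 25.5
post 70.5,105.6 along 105.6 left-off -0.53 heading err -0.1 z 43.2 push 2.1 lat 0.5 fz 0.8 t 23.7
```

```bash
python3 -m pendant '[[0.3,0.4,0,0,0],[0.3,0.4,0,0,0],[0.3,0.4,0,0,0]]' | tail -2; python3 ck.py
```

```text
ft_force: [0.8, -1.2, 1.1]
finger_gap: 26.0
post 70.5,106.8 along 106.8 left-off -0.53 heading err -0.1 z 43.2 push 1.3 lat -0.7 fz 1.1 t 24.0
```

```bash
python3 -m pendant '[[0.3,0.4,0,0,0],[0.3,0.4,0,0,0]]' | tail -2; python3 ck.py
```

```text
ft_force: [0.1, -0.8, -0.1]
finger_gap: 25.5
post 70.5,107.6 along 107.6 left-off -0.52 heading err -0.1 z 43.2 push 0.8 lat -0.0 fz -0.1 t 24.2
```

```bash
python3 -m pendant '[[0.3,0.3,0,0,0],[0.3,0.3,0,0,0]]' | tail -2; python3 ck.py
```

```text
ft_force: [0.1, -1.2, 0.2]
finger_gap: 25.7
post 70.5,108.2 along 108.2 left-off -0.51 heading err -0.1 z 43.2 push 1.2 lat -0.0 fz 0.2 t 24.4
```

```bash
python3 -m pendant '[[0.3,0.3,0,0,0],[0.3,0.3,0,0,0]]' | tail -2; python3 ck.py
```

```text
ft_force: [-0.4, -1.5, 0.7]
finger_gap: 25.6
post 70.5,108.8 along 108.8 left-off -0.52 heading err -0.1 z 43.2 push 1.5 lat 0.5 fz 0.7 t 24.6
```

```bash
python3 -m pendant '[[0.3,0.3,0,0,0],[0.3,0.2,0,0,0]]' | tail -2; python3 ck.py
```

```text
ft_force: [0.6, -0.7, 0.6]
finger_gap: 25.6
post 70.5,109.3 along 109.3 left-off -0.54 heading err -0.1 z 43.2 push 0.7 lat -0.5 fz 0.6 t 24.8
```

```bash
python3 -m pendant '[[0.3,0.3,0,0,0],[0.3,0.2,0,0,0]]' | tail -2; python3 ck.py
```

```text
ft_force: [1.2, -1.3, 0.8]
finger_gap: 25.8
post 70.5,109.8 along 109.8 left-off -0.52 heading err -0.1 z 43.2 push 1.4 lat -1.1 fz 0.8 t 25.0
```

```bash
python3 -m pendant '[[0.3,0.3,0,0,0],[0.3,0.2,0,0,0]]' | tail -2; python3 ck.py
```

```text
ft_force: [0.3, -1.1, 0.4]
finger_gap: 25.4
post 70.5,110.3 along 110.3 left-off -0.49 heading err -0.1 z 43.2 push 1.1 lat -0.2 fz 0.4 t 25.2
```

```bash
python3 -m pendant '[[0.3,0.3,0,0,0],[0.3,0.2,0,0,0]]' | tail -2; python3 ck.py
```

```text
ft_force: [0.7, -0.6, 1.7]
finger_gap: 25.7
post 70.5,110.8 along 110.8 left-off -0.51 heading err -0.1 z 43.2 push 0.7 lat -0.6 fz 1.7 t 25.4
```

```bash
python3 -m pendant '[[0.3,0.3,0,0,0],[0.3,0.2,0,0,0]]' | tail -2; python3 ck.py
```

```text
ft_force: [-0.2, -3.7, 0.4]
finger_gap: 25.4
post 70.5,111.1 along 111.1 left-off -0.51 heading err -0.1 z 43.2 push 3.7 lat 0.5 fz 0.4 t 25.6
```

```bash
python3 -m pendant '[[0.3,0.3,0,0,0],[0.3,0.2,0,0,0]]' | tail -2; python3 ck.py
```

```text
ft_force: [0.9, -5.4, 1.7]
finger_gap: 25.5
post 70.5,111.2 along 111.2 left-off -0.52 heading err -0.1 z 43.2 push 5.4 lat -0.4 fz 1.7 t 25.8
```

Contact. Building up to about 8 N.

```bash
python3 -m pendant '[[0.3,0.2,0,0,0],[0.3,0.2,0,0,0]]' | tail -2; python3 ck.py; python3 -m pendant '[[0.3,0,0,0,0]]' | tail -2; python3 ck.py
```

```text
ft_force: [0.6, -6.6, 1.8]
finger_gap: 25.9
post 70.6,111.3 along 111.3 left-off -0.59 heading err -0.1 z 43.2 push 6.7 lat -0.1 fz 1.8 t 26.0
ft_force: [0.3, -7.5, -0.5]
finger_gap: 25.8
post 70.6,111.2 along 111.2 left-off -0.59 heading err -0.1 z 43.2 push 7.5 lat 0.3 fz -0.5 t 26.1
```

```bash
python3 -m pendant '[[0.3,0.2,0,0,0],[0.3,0.1,0,0,0],[0.3,0,0,0,0]]' | tail -2; python3 ck.py
```

```text
ft_force: [-0.0, -6.7, 1.4]
finger_gap: 25.3
post 70.6,111.3 along 111.3 left-off -0.56 heading err -0.1 z 43.2 push 6.7 lat 0.5 fz 1.4 t 26.4
```

```bash
python3 -m pendant '[[0.3,0,0,0,0],[0.3,0,0,0,0],[0.3,0,0,0,0],[0.3,0,0,0,0],[0.3,0,0,0,0]]' | tail -2; python3 ck.py
```

```text
ft_force: [0.5, -7.0, 0.8]
finger_gap: 25.7
post 70.6,111.3 along 111.3 left-off -0.65 heading err -0.1 z 43.3 push 7.0 lat -0.0 fz 0.8 t 26.9
```

```bash
python3 -m pendant '[[0.3,0,0,0,0],[0.3,0,0,0,0],[0.3,0,0,0,0],[0.3,0,0,0,0],[0.3,0,0,0,0]]' | tail -2; python3 ck.py
```

```text
ft_force: [1.2, -7.5, 1.1]
finger_gap: 26.0
post 70.6,111.3 along 111.3 left-off -0.62 heading err -0.1 z 43.3 push 7.5 lat -0.6 fz 1.1 t 27.4
```

```bash
python3 -m pendant '[[0.3,0.2,0,0,0],[0.3,0.2,0,0,0],[0.3,0,0,0,0],[0.3,0,0,0,0]]' | tail -2; python3 ck.py;  python3 -m pendant '[[0.3,0,0,0,0],[0.3,0,0,0,0],[0.3,0,0,0,0],[0.3,0,0,0,0],[0.3,0,0,0,0]]' | tail -2; python3 ck.py; python3 -m pendant '[[0.3,0,0,0,0],[0.3,0,0,0,0],[0.3,0,0,0,0],[0.3,0,0,0,0],[0.3,0,0,0,0]]' | tail -2; python3 ck.py
```

```text
ft_force: [1.1, -8.5, 1.7]
finger_gap: 25.6
post 70.7,111.4 along 111.4 left-off -0.69 heading err -0.1 z 43.3 push 8.6 lat -0.4 fz 1.7 t 27.8
ft_force: [1.2, -8.3, 1.9]
finger_gap: 25.9
post 70.7,111.4 along 111.4 left-off -0.68 heading err -0.1 z 43.3 push 8.4 lat -0.5 fz 1.9 t 28.3
ft_force: [0.7, -8.6, 1.1]
finger_gap: 25.7
post 70.7,111.4 along 111.4 left-off -0.70 heading err -0.1 z 43.3 push 8.6 lat -0.1 fz 1.1 t 28.8
```

Held for over a second at 8.5 N. Backing off to centre the cage, then straight up.

```bash
python3 -m pendant '[[0.3,-0.8,0,0,0],[0.3,-0.8,0,0,0],[0.3,-1.5,0,0,0],[0.3,-1.5,0,0,0],[0.3,-1.6,0,0,0],[0.3,0,0,0,0],[0.3,0,0,0,0]]'; python3 ck.py
```

```text
time: 29.5
tool_pos: [642.4, 78.6, 43.2]
tcp_rot: [-180.0, -0.0, 94.3]
ft_force: [-0.0, 0.4, -0.9]
finger_gap: 25.7
post 70.5,106.8 along 106.8 left-off -0.48 heading err -0.1 z 43.2 push -0.4 lat 0.0 fz -0.9 t 29.5
```

```bash
python3 -m pendant '[[0.3,0,0,-5,0],[0.3,0,0,-10,0],[0.3,0,0,-20,0],[0.3,0,0,-30,0],[0.3,0,0,-40,0],[0.3,-40,0,-30,0],[0.3,-40,0,0,0],[0.3,0,0,0,0],[0.3,0,0,0,0]]'; python3 - <<'E'
from see import *
im,d,p,P=see("w9"); a=np.load("track.npy")
def T(q): c,s=np.cos(a[2]),np.sin(a[2]); e=np.asarray(q)[:,:2]-a[:2]; return np.c_[c*e[:,0]+s*e[:,1],-s*e[:,0]+c*e[:,1]].astype(np.float32)
q=near(P,(642,74),30,68,84); print("post",len(q),cv2.minEnclosingCircle(T(q)),np.median(q[:,2]))
q=near(P,(638,138),30,94,112); print("spigot",len(q),cv2.minEnclosingCircle(T(q)),np.median(q[:,2]))
q=near(P,(638,138),35,50,64); print("belly",len(q),cv2.minEnclosingCircle(T(q)))
q=near(P,(635,170),30,29,44); t=T(q); k=abs(t[:,0]-70)<8; print("stop y",np.percentile(t[k,1],[1,5,50,99]) if k.any() else 0)
print(r.sense()["tool_pos"]); cv2.imwrite("pics/w9c.png",im)
E
```

```text
time: 30.4
tool_pos: [648.7, -2.2, 179.2]
tcp_rot: [179.9, -0.0, 94.2]
ft_force: [0.1, 0.8, -0.2]
finger_gap: 25.4
post 315 ((69.96107482910156, 110.33780670166016), 8.32313346862793) 75.25076503692031
spigot 887 ((69.380126953125, 173.11378479003906), 12.554905891418457) 103.15806854102499
belly 514 ((69.3338394165039, 172.99681091308594), 23.101171493530273)
stop y [204.70410919 205.98227692 210.50897217 215.41845856]
[648.33049265  -1.28102124 178.49645468]
```

View pics/w9c.png

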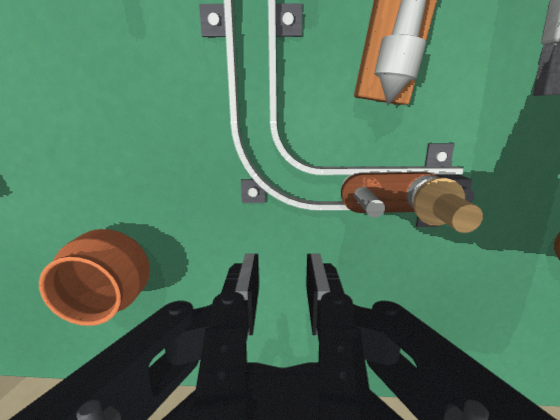

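The blank is upright in the cup at (440,200), with its top at 103 mm and about 1 mm off-centre. The carrier is in the exit leg against the stop, the post at (375,207) is free, and the robot is clear.

```bash
python3 -c "
from bench import hand_in; print(hand_in())"
```

```text
the job is handed in; nothing more can be done
None
```

The job is done and handed in at about 30 s of the 64 s allowed; `hand_in` gives no verdict.

- **Placing the blank:** I gripped it by its spigot and stood it in the dark carrier's cup, within about 1 mm of centre. The purple and yellow look-alikes were left alone.
- **Pushing the carrier:** I held the post in a loose cage with the rear pad pushing, so there was almost no sideways force. The measured push was 1–2.5 N along the entry leg and round the bend.
- **Pressing on the stop:** The push built up to 7–8.6 N and stayed there for about 2.5 s. It was at about 8.5 N for the last second. I then backed off and lifted clear without touching the post.

**Last checks**
- **Blank:** It stands upright, with its top at 103 mm, about 1.2 mm from the cup centre.
- **Robot:** It is clear of everything and its force readings are near zero.
- **Bystanders:** The fingers came near none of them; I did not re-measure their positions.
- **Disagreement at the stop:** The camera put the post at 110.3 mm along the exit leg after release, while arm position gave 111.4 mm when pressed. That is within measuring error and the 2.5 mm allowed, but I could not see the nose-to-stop gap directly because the blank hid it.
- **Earlier stop estimate:** The camera had put contact about 2 mm sooner than I felt it.

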